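# Click the speed dial up to its mark and start the machine

## Robot

A 6-joint arm with a two-finger parallel gripper is mounted at the origin on a cart in front of the work surface, level with it; the furniture and walls round the work are solid. World frame = base frame: x ahead of the robot, y to its left, z up, the work surface at z = 0. Lengths are in m, angles in rad, forces in N, time in s.
With the tool pointing down it reaches from about 0.3 to 0.875 m from the base axis. Payload 6.4 kg.
Tool frame: the origin (TCP) lies on the centre line of the jaws, within the pads' length; the fingertips stand 25 mm ahead of it and the grasp point (between the pads) lies 6 mm ahead of it; z points along the fingers, y is the line along which they close (so a half turn about z gives the same grasp; the last joint's range is limited). The gripper opens to 85 mm and grips with 20 to 120 N. Pads are 22 mm wide; open, the fingers measure 114 mm over their backs; the gripper's body (76 mm by 85 mm) begins 54 mm behind the grasp point. The pads swing forward as they close: fully open they stand 13 mm farther back than shut.
Start: joints at [-1.376, 0.181, 1.607, -0, 1.354, -0.206], TCP at [0.224, -0.529, 0.235] pointing down, gripper open.
Joint ranges: [-2.99, 2.99], [-0.89, 2.07], [0.3, 2.58], [-1.14, 4.28], [0, 2.63], [-3.12, 3.12]. Speed limits (rad/s): [2.57, 2.57, 3.01, 3.14, 3.14, 3.14].

## Interface

Orientations are given as a unit quaternion [w, x, y, z].
In Python, from bench import get_obs, camera, hand_in, spot_in gives the robot as it stands.
- The arm moves only by the shell command python3 -m jog 'ROWS'. ROWS is JSON, one flat list of numbers, 7 for each row, row after row: the shift along the tool's x, y, z in m, then the turn, a rotation vector about the tool's x, y, z in rad, then the closure, from 0 (fully open) to 1 (shut). A call has 1 to 20 rows; each row is the pose to reach, as a shift and turn from the pose commanded when the call began, along the tool's axes at that moment; what a row does not reach only later rows make up. A row lasts 1/8 s, in which the tool goes at most 62.5 mm and 10.7 degrees, less where a joint would pass 70% of its speed; a pose out of reach is approached as far as the arm can. A call with a gripper value outside its range is refused whole. The fingers move at their own pace and stop on an object; the grip force is fixed at half the most. Time passes only in rows, so rows that repeat a pose let the fingers close. It gives the time, the measured TCP pose, the force, the opening and the grip force at its end, in the units of the state.
- get_obs(): the state, without advancing time (a new reading comes with each control period).
- camera(name): name is "scene" or "top" or "wrist"; returns a dict with "frame" (384x512x3 uint8, red, green, blue), "mtx" (3x3 intrinsics, pixels), "extrinsics" (4x4, takes a point from camera to world coordinates). Camera axes: x right, y up, looking along -z (the intrinsics and any distortion apply to the point x, -y, -z); pixel columns grow to the right and rows downward; lengths in m; the calibration is good to about 2 mm. A picture is of the moment at which its call begins. There is no depth.
- hand_in(): hands the job in; it is judged then, once.
Trained networks look in a picture, given as the dict that the camera call returned (one of the last four; its "shot" number tells which), for a name from the list of things; names that differ only in an ending like _2 or _b are one class to them, and where a whole thing is asked for, a point or a joint stands for the part that bears it (a point fixed in the world has none). Each returns a list of dicts, best first, with "confidence" (0 to 1); they miss things now and then, are a little off and sometimes report something else, mostly with a low value. They report only what shows in the picture. A call takes as long as a camera call. They do not tell look-alikes from the thing itself.
- spot_in(picture, name): "xyz" ([x, y, z] in m, in world coordinates, good to about 4 mm: the middle of the surface that is visible of it).
The state is a dict: "time_s": time; "q": joint angles; "dq": joint speeds; "joint_efforts": joint torques, N m; "eef_pos": TCP position; "eef_rot": TCP orientation; "wrist_force": force on the tool from outside, world axes, zero at the start; "torque": the same for the moment, N m; "opening": opening from 0.0 (shut) to 1.0 (fully open); "grasp_force": force on a finger pad.
Only numpy, scipy, OpenCV 4.12 (cv2) and the standard library are available. Lean on these libraries where they do the work, as an engineer would, in place of code of your own. Each camera call takes 0.05 s, during which the arm holds its last target. There are 200 camera calls.

## Task

Turn the big knurled dial of the speed controller clockwise, by fingertip friction, until it clicks into the detent where its pointer line faces the long tick mark, and do not run past that detent. Then press the round push button fully home and let it come back up. Only touch and push: pinch, lift or shift nothing, and leave the small knob and the tools lying about as they are.

Things in the scene. Friction and masses are not known exactly. Their poses are not given: they have to be found in the camera images.
- dial (a joint): angle of the big knurled dial in rad, growing clockwise seen from above. Seven detents 0.698 rad (40 degrees) apart, from -2.094 to 2.094; at 0 the pointer faces the controller's front (-x of controller), at 0.698 the long mark. Starts one or two detents (0.70 or 1.40 rad) short of the mark. Turning it out of a detent takes up to about 0.11 N m
- dial_top (a point): centre of the big dial's flat top face, on its vertical axis. The dial is a plain metal disc of 92 mm diameter over its knurled rim (flat top 84 mm wide) and 20 mm high; its top lies 74 mm above the bench. It is too broad to grasp: rub its top or rim. It takes a downward push without moving
- dial_pointer (a point): outer end of the pointer line on the dial's top face, 43 mm from the dial's axis; turns with the dial. Past half-way between two detents a sprung ball pulls the dial on into the next by itself once the finger lets go; a finger resting on it can keep it from settling
- long_mark (a point): middle of the long, broad tick mark (17 x 4.5 mm) on the controller's top, 59 mm from the dial's axis; the other six tick marks round the dial are short (5 x 2 mm)
- controller: speed controller: grey box 150 mm deep (x) by 260 mm wide (y), top 52 mm above the bench, fixed to the bench. Origin under its centre on the bench; its x axis points from its front to its back, z up. The dial's axis is at (0, +60) mm, the button's at (-36, -80) mm, the small knob's at (40, -85) mm in this frame
- start_top (a point): centre of the top of the round push button (30 mm diameter); moves down with it
- start (a joint): how far the button is pressed, in m: 0 up, 0.006 fully home, where it takes about 5 N; springs back when let go
- trimmer (a joint): angle of the small knob in rad, 0 at the start; must stay as it is
- trimmer_top (a point): centre of the top of the small black knob (28 mm diameter, 17 mm high, top 69 mm above the bench); leave it alone
- screwdriver: screwdriver, 198 mm long and 30 mm high, lying loose in front of the controller; origin under its middle
- tape_measure: tape measure, 38 x 91 mm and 69 mm high, standing loose to the right (-y) of the controller; origin under its middle
- pliers: pliers, 64 x 186 mm and 13 mm high, lying loose behind the controller; origin under their middle
- sanding_block: sanding block, 64 x 112 mm and 31 mm high, loose at the left; origin under its middle
- masking_tape: roll of masking tape, 100 mm across and 24 mm high, loose at the left; origin under its middle
Things that resemble listed ones, but are neither listed nor needed, are in the scene too. What is shaped like the pliers but grey is not meant.

How it is judged:
On the way, in this order (a step that is already met when the one before it is completed fails the run):
1. the big dial stands in the detent at the long mark (value of joint dial between 0.5781 and 0.8181 rad and velocity of joint dial between -0.2 and 0.2 rad/s), for 0.2 s.
2. the button is pressed fully home (value of joint start above 0.005 m and value of joint dial between 0.5781 and 0.8181 rad), for 0.02 s.
At the end, for the whole second after the job is handed in: The dial rests within 0.12 rad of the detent at the long mark, the button has been pressed (5 mm or more) after that and is up again, the small knob is within 0.2 rad of its start, and every loose tool is within 20 mm of its start, at rest (value of joint dial between 0.5781 and 0.8181 rad and value of joint trimmer between -0.2 and 0.2 rad and value of joint start below 0.001 m and distance of each of screwdriver, tape_measure, pliers, sanding_block, masking_tape from where it was at the start of the episode below 0.02 m and linear speed of each of screwdriver, tape_measure, pliers, sanding_block, masking_tape below 0.02 m/s); the robot touches nothing.
It fails at once if the dial runs past the long mark towards the next detent (over 0.40 rad beyond it) (value of joint dial above 1.098 rad).
It fails at once if the dial is turned the wrong way, past the detents it can start in (value of joint dial below -1.117 rad).
It fails at once if the button is pressed before the dial stands at the mark (value of joint start above 0.003 m and (value of joint dial below 0.498 rad or value of joint dial above 0.898 rad)).
It fails at once if the small knob is turned by more than 0.2 rad (not (value of joint trimmer between -0.2 and 0.2 rad)).
It fails at once if a loose tool is lifted, carried or shifted by more than 20 mm (distance of any of screwdriver, tape_measure, pliers, sanding_block, masking_tape from where it was at the start of the episode above 0.02 m).
It also fails if it takes over 64 s, if anything falls off the work surface, if the arm or the gripper's body presses on something with over 40 N, if the wrist force passes 120 N, or if a joint passes its speed limit or range.

## Working session

There is one attempt and no reset: what is moved stays moved. The work goes in short steps, Python scripts to look and compute and a shell command to move; the robot and the scene stay as the last step left them, time stands still between calls to the robot, and variables do not carry over. Pictures are saved under pics/ and viewed, at most 10 in all, crops included, and the job is handed in when it is done.

```bash
mkdir -p pics; cat > h.py <<'E'
import numpy as np,cv2
from bench import get_obs,camera,hand_in,spot_in
def save(p,n): cv2.imwrite(f'pics/{n}.png',p['frame'][:,:,::-1])
def onplane(p,uv,z):
    K=np.array(p['mtx']);E=np.array(p['extrinsics'])
    d=np.linalg.inv(K)@[uv[0],uv[1],1]; d=E[:3,:3]@(d*[1,-1,-1]); o=E[:3,3]
    return o+d*(z-o[2])/d[2]
def proj(p,X):
    K=np.array(p['mtx']);E=np.array(p['extrinsics'])
    c=E[:3,:3].T@(np.array(X)-E[:3,3]); c=K@(c*[1,-1,-1]); return c[:2]/c[2]
E
python3 - <<'E'
from h import *
o=get_obs();print(o['time_s'],o['eef_pos'],o['eef_rot'],o['wrist_force'])
for c in ['top','scene']:
    p=camera(c);save(p,c+'0')
    for n in ['dial_top','dial_pointer','long_mark','start_top','trimmer_top','controller','tape_measure','screwdriver']:
        print(c,n,[(np.round(r['xyz'],3).tolist(),round(r['confidence'],2),np.round(proj(p,r['xyz'])).tolist()) for r in spot_in(p,n)[:3]])
E
```

```text
0.0 [ 0.22425644 -0.52888663  0.23398604] [-8.67904871e-04  9.79983070e-01  1.99078952e-01  8.50106089e-06] [ 0.70050759  0.2520879  -1.0361629 ]
top dial_top [([0.612, 0.027, 0.074], 0.82, [293.0, 163.0])]
top dial_pointer [([0.613, 0.029, 0.072], 0.69, [292.0, 163.0]), ([0.544, -0.095, 0.076], 0.33, [340.0, 188.0])]
top long_mark [([0.59, -0.029, 0.053], 0.59, [313.0, 172.0])]
top start_top [([0.547, -0.095, 0.074], 0.67, [340.0, 186.0])]
top trimmer_top [([0.614, -0.122, 0.067], 0.61, [348.0, 162.0])]
top controller [([0.59, -0.031, 0.055], 0.6, [314.0, 172.0])]
top tape_measure [([0.572, -0.204, 0.058], 0.58, [378.0, 177.0]), ([0.615, 0.027, 0.072], 0.49, [293.0, 162.0])]
top screwdriver [([0.479, 0.051, 0.025], 0.64, [284.0, 214.0])]
scene dial_top [([0.61, 0.035, 0.073], 0.69, [280.0, 171.0])]
scene dial_pointer [([0.608, 0.036, 0.078], 0.76, [281.0, 171.0])]
scene long_mark [([0.585, -0.004, 0.054], 0.97, [295.0, 173.0])]
scene start_top [([0.538, -0.095, 0.072], 0.44, [327.0, 160.0])]
scene trimmer_top [([0.607, -0.119, 0.069], 0.5, [314.0, 146.0]), ([0.609, 0.032, 0.073], 0.4, [281.0, 171.0])]
scene controller [([0.582, -0.003, 0.054], 0.81, [296.0, 174.0])]
scene tape_measure [([0.565, -0.201, 0.05], 0.85, [340.0, 143.0]), ([0.61, 0.037, 0.074], 0.61, [280.0, 171.0]), ([0.585, -0.003, 0.052], 0.46, [295.0, 174.0])]
scene screwdriver [([0.48, 0.061, 0.022], 0.79, [309.0, 211.0])]
```

View pics/top0.png

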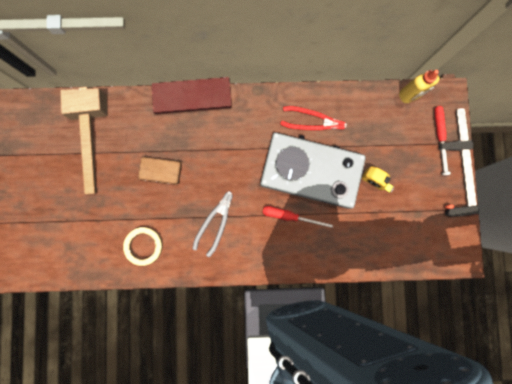

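The top view shows the controller at about (315,170), yawed about -14°. The dial is at (293,163) and its pointer line is roughly towards the front. I'll go above the dial for a close look.

```bash
python3 -m jog '[0.56,-0.37,0,0,0,0,0, 0.56,-0.37,0,0,0,0,0,0.56,-0.37,0,0,0,0,0,0.56,-0.37,0,0,0,0,0,0.56,-0.37,0,0,0,0,0,0.56,-0.37,0,0,0,0,0,0.56,-0.37,0,0,0,0,0,0.56,-0.37,0,0,0,0,0,0.56,-0.37,0,0,0,0,0,0.56,-0.37,0,0,0,0,0,0.56,-0.37,0,0,0,0,0,0.56,-0.37,0,0,0,0,0,0.56,-0.37,0,0,0,0,0,0.56,-0.37,0,0,0,0,0]'
python3 - <<'E'
from h import *
o=get_obs();print(o['time_s'],o['q'],o['eef_pos'],o['eef_rot'],o['wrist_force'])
p=camera('wrist');save(p,'w1')
for n in ['dial_top','dial_pointer','long_mark','start_top','trimmer_top']:
        print(n,[(np.round(r['xyz'],3).tolist(),round(r['confidence'],2),np.round(proj(p,r['xyz'])).tolist()) for r in spot_in(p,n)[:3]])
E
```

```text
time_s: 2.65
eef_pos: [0.5952, 0.0286, 0.2349]
eef_rot: [0.0, 0.98, 0.198, -0.0]
wrist_force: [0.1, -1.1, 0.7]
opening: 1.0
grasp_force: 0.0
2.65 [-1.50819344e-01  2.26802743e-01  1.55252048e+00 -2.65346182e-04
  1.36244365e+00  1.02069545e+00] [0.59519043 0.02861669 0.23491881] [ 9.20047646e-05  9.80132426e-01  1.98344152e-01 -1.26377359e-04] [ 0.10371914 -1.06102337  0.71447242]
dial_top [([0.618, 0.029, 0.072], 0.66, [263.0, 153.0]), ([0.61, -0.009, 0.051], 0.27, [291.0, 170.0])]
dial_pointer [([0.615, 0.028, 0.075], 0.71, [263.0, 157.0])]
long_mark [([0.608, -0.014, 0.05], 0.59, [294.0, 172.0])]
start_top []
trimmer_top [([0.612, -0.12, 0.066], 0.78, [383.0, 208.0])]
```

View pics/w1.png

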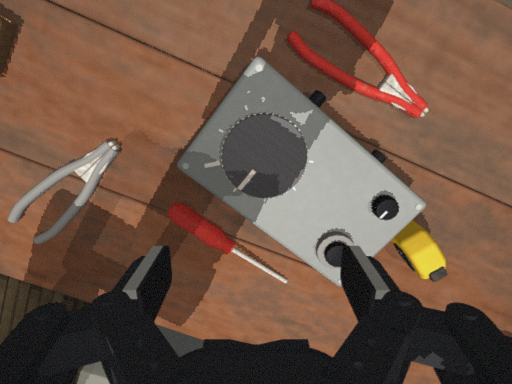

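The wrist view shows the dial at about (264,155). The pointer's outer end is near (238,190), the long mark near (213,163), the button at (336,252) and the small knob at (385,207).

```bash
cat > m.py <<'E'
from h import *
def measure():
    p=camera('wrist');g=cv2.cvtColor(p['frame'],cv2.COLOR_RGB2GRAY)
    return p,g
E
python3 - <<'E'
from h import *
p=camera('wrist');f=p['frame']
cv2.imwrite('pics/w1z.png',cv2.resize(f[80:290,160:440],None,fx=2.8,fy=2.8,interpolation=cv2.INTER_CUBIC)[:,:,::-1])
c=onplane(p,(264,155),.074);pt=onplane(p,(238,190),.074);m=onplane(p,(213,163),.052)
b=onplane(p,(336,252),.066);t=onplane(p,(385,207),.069)
a=lambda v:np.degrees(np.arctan2(v[1],v[0]))
print(c,pt,m,b,t,np.linalg.norm(pt-c),np.linalg.norm((m-c)[:2]),a(pt-c),a(m-c),a(b-c)+104.4,a(t-c)+74.6)
E
```

```text
[0.617429   0.02864221 0.074     ] [0.57176495 0.03923969 0.074     ] [0.58322918 0.0752548  0.052     ] [ 0.54276258 -0.096493    0.066     ] [ 0.61520657 -0.11877704  0.069     ] 0.046877623131537746 0.05781315401656592 166.9343795993165 126.26762466336214 -16.423931768351565 -16.26370028729174
```

View pics/w1z.png

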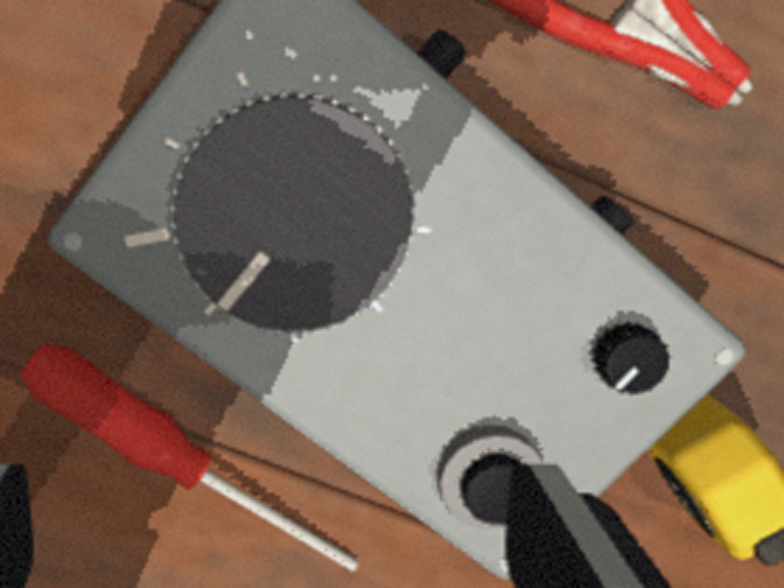

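Pointer is at 0 (heading 167°) and the mark is 40° clockwise, so this needs one detent. I'll put two half-open fingertips straddling the dial axis and twist for pure torque.

```bash
python3 -m jog '[0.018,0.008,0.06,0,0,0,0.45,0.018,0.008,0.1,0,0,0,0.45,0.018,0.008,0.125,0,0,0,0.45,0.018,0.008,0.13,0,0,0,0.45,0.018,0.008,0.13,0,0,0,0.45,0.018,0.008,0.13,0,0,0,0.45]'
python3 - <<'E'
from h import *
p=camera('scene');save(p,'s1')
cv2.imwrite('pics/s1z.png',cv2.resize(p['frame'][90:230,210:390],None,fx=4,fy=4)[:,:,::-1])
E
```

```text
time_s: 3.75
eef_pos: [0.6165, 0.0292, 0.1067]
eef_rot: [0.0, 0.98, 0.199, 0.001]
wrist_force: [-0.1, -0.2, 1.1]
opening: 0.548
grasp_force: 0.0
```

View pics/s1z.png

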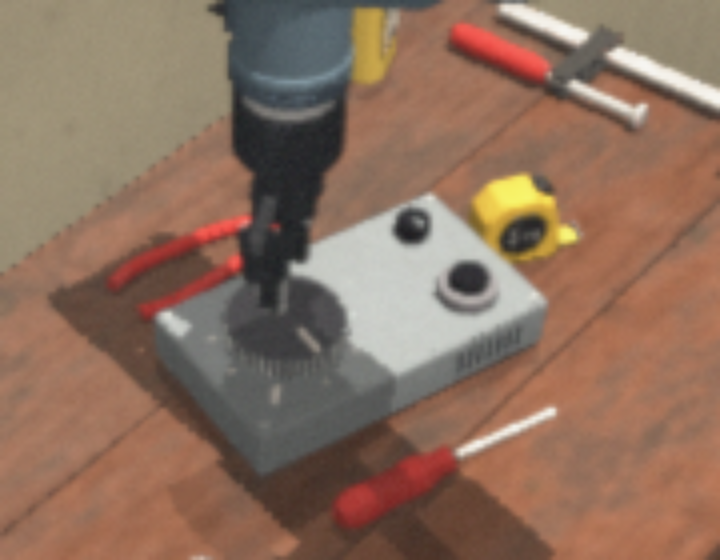

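The fingers are just above the dial top and roughly centred, at about (280,300). Next I'll lower them until they touch.

```bash
python3 -m jog '[0,0,0.004,0,0,0,0.45,0,0,0.006,0,0,0,0.45,0,0,0.006,0,0,0,0.45]'; python3 -m jog '[0,0,0.003,0,0,0,0.45,0,0,0.003,0,0,0,0.45]';python3 -m jog '[0,0,0.002,0,0,0,0.45,0,0,0.002,0,0,0,0.45]'
```

```text
time_s: 4.18
eef_pos: [0.6151, 0.0294, 0.0986]
eef_rot: [-0.0, 0.98, 0.199, -0.0]
wrist_force: [0.6, -0.4, 0.2]
opening: 0.551
grasp_force: 0.0
time_s: 4.42
eef_pos: [0.6151, 0.0294, 0.0955]
eef_rot: [-0.0, 0.98, 0.199, -0.0]
wrist_force: [-0.7, 0.5, -0.4]
opening: 0.551
grasp_force: 0.0
time_s: 4.68
eef_pos: [0.6152, 0.0294, 0.0937]
eef_rot: [-0.0, 0.98, 0.199, -0.0]
wrist_force: [0.7, -0.2, 1.3]
opening: 0.551
grasp_force: 0.0
```

```bash
for i in 1 2; do python3 -m jog '[0,0,0.001,0,0,0,0.45,0,0,0.001,0,0,0,0.45]' | grep -E 'pos|force'; done; python3 -m jog '[0,0,0.001,0,0,0,0.45,0,0,0.001,0,0,0,0.45]' | grep -E 'pos|force'
```

```text
eef_pos: [0.6153, 0.0294, 0.0929]
wrist_force: [1.1, 0.1, 0.2]
grasp_force: 0.0
eef_pos: [0.6153, 0.0294, 0.0918]
wrist_force: [0.1, 0.2, -0.0]
grasp_force: 0.0
eef_pos: [0.6152, 0.0294, 0.0908]
wrist_force: [0.0, -0.1, 0.6]
grasp_force: 0.0
```

```bash
python3 -m jog '[0,0,0.001,0,0,0,0.45,0,0,0.001,0,0,0,0.45]' | grep -E 'pos|wrist'; python3 -m jog '[0,0,0.001,0,0,0,0.45,0,0,0.001,0,0,0,0.45]' | grep -E 'pos|wrist'
```

```text
eef_pos: [0.6153, 0.0294, 0.0898]
wrist_force: [0.5, 0.1, 0.1]
eef_pos: [0.6152, 0.0294, 0.0888]
wrist_force: [0.3, 0.1, 0.5]
```

```bash
python3 -m jog '[0,0,0.001,0,0,0,0.45,0,0,0.001,0,0,0,0.45]' | grep -E 'pos|wrist'; python3 -m jog '[0,0,0.001,0,0,0,0.45,0,0,0.001,0,0,0,0.45]' | grep -E 'pos|wrist'
```

```text
eef_pos: [0.6152, 0.0294, 0.0878]
wrist_force: [0.5, 0.7, 0.0]
eef_pos: [0.6153, 0.0294, 0.0868]
wrist_force: [-0.5, 0.5, 0.1]
```

```bash
python3 -m jog '[0,0,0.001,0,0,0,0.45,0,0,0.001,0,0,0,0.45]' | grep -E 'pos|wrist'; python3 -m jog '[0,0,0.001,0,0,0,0.45,0,0,0.001,0,0,0,0.45]' | grep -E 'pos|wrist'
```

```text
eef_pos: [0.6152, 0.0294, 0.0858]
wrist_force: [0.2, 0.5, 0.4]
eef_pos: [0.6152, 0.0294, 0.0848]
wrist_force: [0.0, 1.3, 0.1]
```

```bash
python3 - <<'E'
from h import *
p=camera('scene')
cv2.imwrite('pics/s2z.png',cv2.resize(p['frame'][130:200,240:330],None,fx=7,fy=7,interpolation=cv2.INTER_CUBIC)[:,:,::-1])
p=camera('wrist');save(p,'w2')
E
```

```text
(no output)
```

View pics/s2z.png

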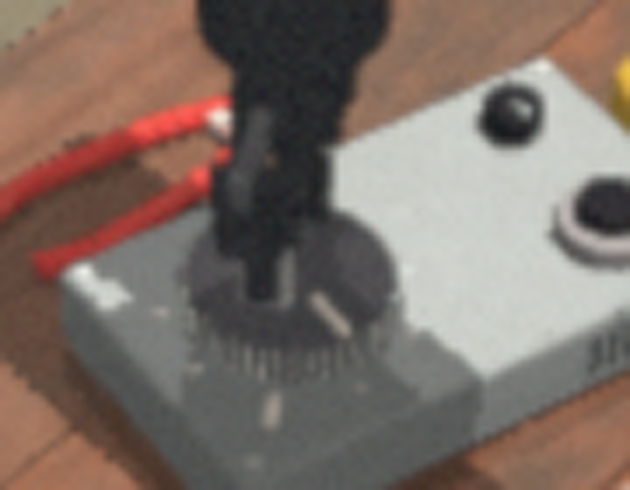

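View pics/w2.png

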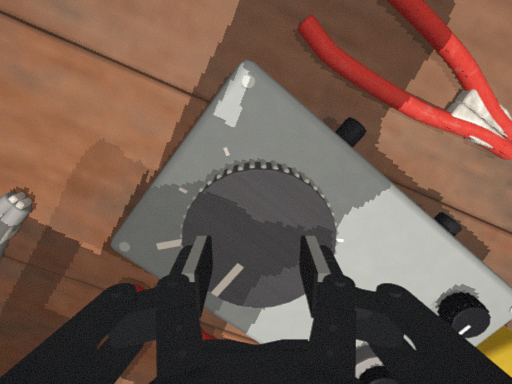

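Both fingertips sit over the dial top and straddle its centre at about (258,235). The pointer is still at 0 and there is no contact yet, so I'll keep lowering.

```bash
python3 -m jog '[0,0,0.001,0,0,0,0.45,0,0,0.001,0,0,0,0.45]' | grep -E 'pos|wrist'; python3 -m jog '[0,0,0.001,0,0,0,0.45,0,0,0.001,0,0,0,0.45]' | grep -E 'pos|wrist'; python3 -m jog '[0,0,0.001,0,0,0,0.45,0,0,0.001,0,0,0,0.45]' | grep -E 'pos|wrist'
```

```text
eef_pos: [0.6152, 0.0294, 0.0838]
wrist_force: [0.4, 0.2, -0.1]
eef_pos: [0.6152, 0.0294, 0.0828]
wrist_force: [0.1, 0.2, 1.1]
eef_pos: [0.6152, 0.0294, 0.0818]
wrist_force: [-0.3, -0.5, -0.1]
```

```bash
python3 - <<'E'
from h import *
o=get_obs();e=np.array(o['eef_pos']);print(o['torque'],o['opening'])
p=camera('wrist');p2=camera('scene')
ty=np.array([.389,-.921,0]);tx=np.array([.921,.389,0])
print(p['extrinsics'][:3,3]-e)
for z in(.074,.085,.095): 
  for g in(-.0235,.0235): print(z,g,[proj(p,[*(e+ty*g+tx*s)[:2],z]).round() for s in(-.011,.011)])
cv2.imwrite('pics/w3z.png',cv2.resize(p['frame'][150:330,130:390],None,fx=3,fy=3,interpolation=cv2.INTER_CUBIC)[:,:,::-1])
E
```

```text
[0.02903054 0.04830805 0.01607816] 0.5525905286277392
[0.07311217 0.03041959 0.13910519]
0.074 -0.0235 [array([214., 261.]), array([212., 226.])]
0.074 0.0235 [array([296., 261.]), array([298., 226.])]
0.085 -0.0235 [array([211., 272.]), array([209., 235.])]
0.085 0.0235 [array([299., 272.]), array([301., 235.])]
0.095 -0.0235 [array([208., 284.]), array([206., 245.])]
0.095 0.0235 [array([302., 284.]), array([304., 245.])]
```

View pics/w3z.png

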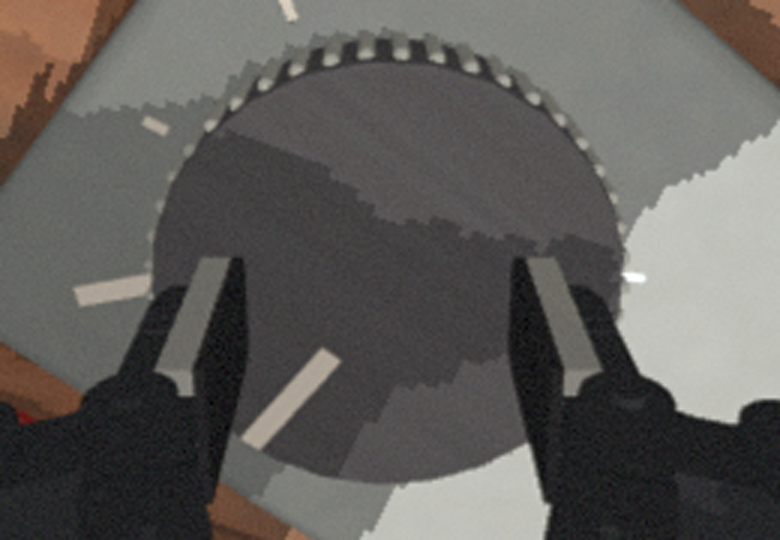

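Projecting the tips suggests they are still several mm above the dial, which is at about (258,235) with the pointer unchanged. I'll keep going down in small steps.

```bash
python3 -m jog '[0,0,0.0015,0,0,0,0.45,0,0,0.0015,0,0,0,0.45]' | grep -E 'pos|wrist'; python3 -m jog '[0,0,0.001,0,0,0,0.45,0,0,0.001,0,0,0,0.45]' | grep -E 'pos|wrist'
```

```text
eef_pos: [0.6152, 0.0294, 0.0802]
wrist_force: [-0.4, -0.4, -1.0]
eef_pos: [0.6152, 0.0294, 0.0792]
wrist_force: [-1.3, -0.4, -0.7]
```

```bash
python3 -m jog '[0,0,0.001,0,0,0,0.45,0,0,0.001,0,0,0,0.45]' | grep -E 'pos|wrist'; python3 -m jog '[0,0,0.001,0,0,0,0.45,0,0,0.001,0,0,0,0.45]' | grep -E 'pos|wrist'
```

```text
eef_pos: [0.6153, 0.0294, 0.0783]
wrist_force: [0.5, -0.5, 0.8]
eef_pos: [0.6152, 0.0294, 0.0773]
wrist_force: [0.2, -1.5, 0.0]
```

```bash
python3 -m jog '[0,0,0.001,0,0,0,0.45,0,0,0.001,0,0,0,0.45]' | grep -E 'pos|wrist'; python3 -m jog '[0,0,0.001,0,0,0,0.45,0,0,0.001,0,0,0,0.45]' | grep -E 'pos|wrist'; python3 -m jog '[0,0,0.001,0,0,0,0.45,0,0,0.001,0,0,0,0.45]' | grep -E 'pos|wrist'
```

```text
eef_pos: [0.6153, 0.0294, 0.0763]
wrist_force: [0.5, 0.2, 0.2]
eef_pos: [0.6153, 0.0294, 0.0753]
wrist_force: [0.3, -0.0, 0.3]
eef_pos: [0.6154, 0.0294, 0.0751]
wrist_force: [-3.2, 0.4, 5.2]
```

```bash
python3 - <<'E'
from h import *
o=get_obs();print(o['time_s'],o['torque'])
p=camera('wrist');q=camera('scene')
a=cv2.resize(p['frame'][180:330,130:390],None,fx=3,fy=2.0);b=cv2.resize(q['frame'][130:200,240:330],None,fx=4,fy=4)
c=np.zeros((590,780,3),np.uint8);c[:300]=a;c[305:585,:360]=b
cv2.imwrite('pics/c4.png',c[:,:,::-1])
E
```

```text
9.625 [ 0.03892149  0.40918344 -0.04343288]
```

View pics/c4.png

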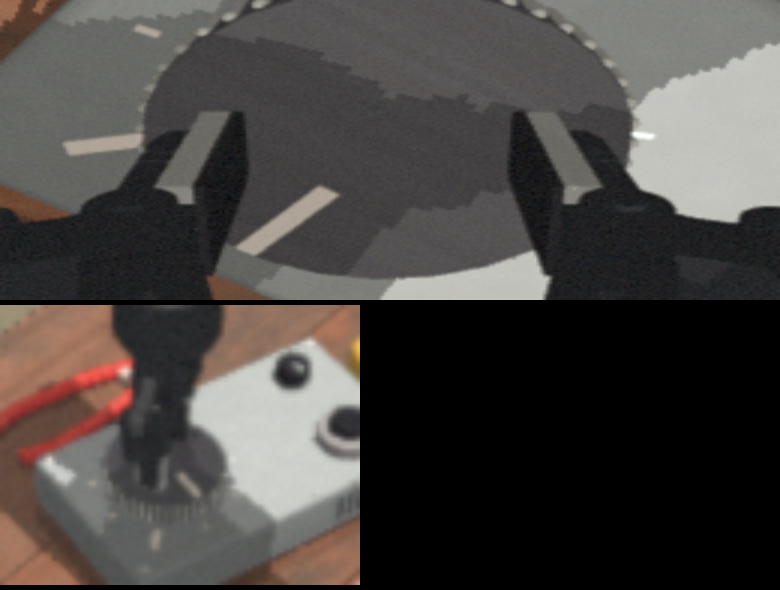

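Contact: 5 N at a TCP height of about 0.075, with the pads straddling the dial and the pointer still at 0. Pressing further.

```bash
python3 -m jog '[0,0,0.001,0,0,0,0.45,0,0,0.001,0,0,0,0.45]' | grep -E 'pos|wrist|open'; python3 -m jog '[0,0,0.0015,0,0,0,0.45,0,0,0.0015,0,0,0,0.45]' | grep -E 'pos|wrist|open'
```

```text
eef_pos: [0.6154, 0.0294, 0.075]
wrist_force: [-6.7, -0.9, 11.1]
opening: 0.547
eef_pos: [0.6155, 0.0294, 0.0749]
wrist_force: [-10.4, 0.3, 21.1]
opening: 0.548
```

```bash
python3 -m jog '[0,0,0,0,0,0.1,0.45,0,0,0,0,0,0.2,0.45,0,0,0,0,0,0.3,0.45,0,0,0,0,0,0.3,0.45]'
cat > a.py <<'E'
from h import *
o=get_obs();print(o['time_s'],o['q'][5],o['torque'])
p=camera('wrist');f=p['frame']
# sample rays on the dial top about its axis for the bright pointer
c=np.array([0.6165,0.029]);r=np.linspace(.026,.038,8)
g=cv2.cvtColor(f,cv2.COLOR_RGB2GRAY).astype(float)
res=[]
for h in range(100,215):
    t=np.radians(h);v=[]
    for k in r:
        u=proj(p,[c[0]+k*np.cos(t),c[1]+k*np.sin(t),.074]);i,j=int(round(u[1])),int(round(u[0]))
        v.append(g[i,j] if 0<=i<384 and 0<=j<512 else 0)
    res.append((np.median(v),h))
print(sorted(res)[::-1][:6])
E
python3 a.py
```

```text
time_s: 10.72
eef_pos: [0.618, 0.0292, 0.075]
eef_rot: [0.001, 0.999, 0.05, 0.003]
wrist_force: [0.3, 0.6, 13.6]
opening: 0.55
grasp_force: 6.3
10.725 1.3262271260478056 [0.0606881  0.02697116 0.1028185 ]
[(np.float64(161.0), 170), (np.float64(161.0), 169), (np.float64(161.0), 168), (np.float64(161.0), 167), (np.float64(160.0), 166), (np.float64(159.5), 171)]
```

```bash
python3 -m jog '[0,0,0.0025,0,0,0,0.45,0,0,0.004,0,0,0,0.45,0,0,0.004,0,0,0,0.45]'| grep -E 'pos|wrist|open'; python3 a.py; python3 -m jog '[0,0,0,0,0,0.1,0.45,0,0,0,0,0,0.2,0.45,0,0,0,0,0,0.2,0.45]'; python3 a.py
```

```text
eef_pos: [0.6182, 0.0291, 0.0748]
wrist_force: [-12.3, 1.8, 37.5]
opening: 0.551
11.15 1.3251605325559999 [0.25647089 2.20943426 0.05909291]
[(np.float64(161.5), 171), (np.float64(161.5), 167), (np.float64(161.5), 166), (np.float64(161.0), 169), (np.float64(161.0), 168), (np.float64(160.5), 170)]
time_s: 11.58
eef_pos: [0.6209, 0.0288, 0.0748]
eef_rot: [0.001, 0.999, -0.05, 0.006]
wrist_force: [-0.8, 0.7, 28.8]
opening: 0.548
grasp_force: 14.3
11.575 1.5259410458265823 [0.1347002  0.36152432 0.22560402]
[(np.float64(160.0), 169), (np.float64(159.5), 167), (np.float64(159.5), 166), (np.float64(158.5), 170), (np.float64(158.5), 168), (np.float64(157.5), 165)]
```

```bash
cat > ov.py <<'E'
from h import *
from scipy.spatial.transform import Rotation as R
import sys
o=get_obs();e=np.array(o['eef_pos']);w=o['eef_rot'];M=R.from_quat([w[1],w[2],w[3],w[0]]).as_matrix()
p=camera('wrist');q=camera('scene')
def crop(p,x0,x1,y0,y1,s):
    a=cv2.resize(p['frame'][y0:y1,x0:x1],None,fx=s,fy=s,interpolation=cv2.INTER_CUBIC)[:,:,::-1].copy()
    d=lambda X,c:cv2.circle(a,tuple(int(v) for v in (proj(p,X)-[x0,y0]+.5)*s),2,c,-1)
    for t in np.radians(range(0,360,20)): d([.6165+.042*np.cos(t),.029+.042*np.sin(t),.074],(0,255,0))
    for h in (207,167,127):
        t=np.radians(h);d([.6165+.043*np.cos(t),.029+.043*np.sin(t),.074],(0,0,255))
    for dz,c in((0,(255,255,0)),(.012,(255,0,255)),(.025,(0,255,255))):
        for g in(-.0235,.0235):
            d(e+M@[0,g,dz],c)
    return a
a=crop(p,130,390,150,350,3);b=crop(q,230,350,120,220,5)
cv2.imwrite('pics/%s.png'%sys.argv[1],np.vstack([cv2.resize(a,(480,369)),np.pad(b[20:-20],((0,0),(0,0),(0,0)))[:,:480] if b.shape[1]>=480 else b])[:600] if 0 else np.hstack([cv2.resize(a,(455,350)),cv2.resize(b,(340,350))]))
E
python3 ov.py ov1
```

```text
(no output)
```

View pics/ov1.png

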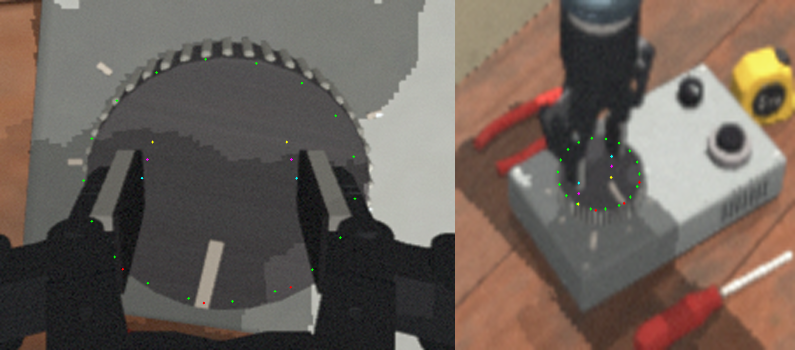

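```bash
python3 - <<'E'
from h import *
from scipy.spatial.transform import Rotation as R
q=camera('scene')
ty=np.array([.389,-.921,0]);tx=np.array([.921,.389,0])
for z in(.1067,.0848):
  e=np.array([.6155,.0293,z])
  for g in(-.0235,-.038):
    for s in (-.011,.011):
      print(z,g,s,[(dz,proj(q,e+ty*g+tx*s-[0,0,dz]).round(1).tolist()) for dz in(0,.012,.02,.025)])
print('dial centre',proj(q,[.6165,.029,.074]))
E
```

```text
0.1067 -0.0235 -0.011 [(0, [281.9, 167.4]), (0.012, [281.8, 170.4]), (0.02, [281.7, 172.4]), (0.025, [281.6, 173.6])]
0.1067 -0.0235 0.011 [(0, [274.4, 165.6]), (0.012, [274.4, 168.6]), (0.02, [274.3, 170.6]), (0.025, [274.3, 171.9])]
0.1067 -0.038 -0.011 [(0, [280.3, 170.9]), (0.012, [280.2, 173.9]), (0.02, [280.1, 175.9]), (0.025, [280.1, 177.1])]
0.1067 -0.038 0.011 [(0, [272.8, 169.1]), (0.012, [272.8, 172.1]), (0.02, [272.7, 174.1]), (0.025, [272.7, 175.3])]
0.0848 -0.0235 -0.011 [(0, [281.7, 172.9]), (0.012, [281.6, 175.8]), (0.02, [281.5, 177.8]), (0.025, [281.4, 179.0])]
0.0848 -0.0235 0.011 [(0, [274.3, 171.1]), (0.012, [274.3, 174.1]), (0.02, [274.2, 176.0]), (0.025, [274.2, 177.2])]
0.0848 -0.038 -0.011 [(0, [280.1, 176.3]), (0.012, [280.0, 179.3]), (0.02, [280.0, 181.2]), (0.025, [279.9, 182.4])]
0.0848 -0.038 0.011 [(0, [272.7, 174.5]), (0.012, [272.7, 177.5]), (0.02, [272.6, 179.4]), (0.025, [272.6, 180.6])]
dial centre [280.18481316 168.9382281 ]
```

```bash
python3 -m jog '[0,0,0,0,0,0.1,0.45,0,0,0,0,0,0.2,0.45,0,0,0,0,0,0.3,0.45]'; python3 a.py; python3 -m jog '[0,0,0,0,0,0.1,0.45,0,0,0,0,0,0.2,0.45,0,0,0,0,0,0.3,0.45]'; python3 a.py
```

```text
time_s: 12.15
eef_pos: [0.6223, 0.028, 0.075]
eef_rot: [0.0, 0.98, -0.199, 0.008]
wrist_force: [4.5, -2.0, 23.7]
opening: 0.554
grasp_force: 11.8
12.15 1.828018937657007 [-0.57478887 -0.42857975  0.29640433]
[(np.float64(157.5), 165), (np.float64(157.0), 169), (np.float64(156.5), 166), (np.float64(156.0), 168), (np.float64(156.0), 167), (np.float64(154.0), 170)]
time_s: 12.58
eef_pos: [0.623, 0.0271, 0.075]
eef_rot: [-0.001, 0.939, -0.344, 0.009]
wrist_force: [6.1, -3.7, 21.1]
opening: 0.55
grasp_force: 10.9
12.575 2.1280789955850063 [-1.30603062 -0.82487692  0.25465201]
[(np.float64(151.0), 166), (np.float64(150.5), 168), (np.float64(150.0), 170), (np.float64(150.0), 169), (np.float64(150.0), 167), (np.float64(150.0), 165)]
```

```bash
python3 -m jog '[0,0,-0.015,0,0,0,0.45,0,0,-0.015,0,0,0,0.45]'; python3 a.py; python3 - <<'E'
from h import *
for i in range(3): camera('top'); o=get_obs(); print(o['torque'],o['wrist_force'],o['eef_pos'])
E
```

```text
time_s: 12.88
eef_pos: [0.6159, 0.0294, 0.084]
eef_rot: [-0.0, 0.94, -0.342, 0.001]
wrist_force: [-0.1, -0.0, 0.2]
opening: 0.552
grasp_force: 0.0
12.875 2.1251054380757766 [-0.04447178 -0.00973168 -0.04638874]
[(np.float64(149.5), 166), (np.float64(148.5), 172), (np.float64(148.0), 171), (np.float64(148.0), 170), (np.float64(148.0), 168), (np.float64(148.0), 167)]
[-2.40094411e-05  1.99140327e-02  3.03222148e-02] [-0.03234637 -0.08539417  0.4916051 ] [0.6145436  0.02960334 0.0821464 ]
[-0.00416745 -0.01644668  0.01861311] [-0.1097315  -0.15799858  0.25016643] [0.61432755 0.02960886 0.08176079]
[ 0.0148489  -0.03396317  0.01944223] [-0.72494941 -0.66691445  0.02030293] [0.6142774  0.02962925 0.08163769]
```

The couple is about 0.25 N·m but the dial stays put, so the tips may be binding. I'll switch to a single shut fingertip rubbing off-axis, and find its contact height first.

```bash
python3 -m jog '[0,0,-0.035,0,0,0,1,-0.0115,-0.028,-0.035,0,0,0,1,-0.0115,-0.028,-0.035,0,0,0,1,-0.0115,-0.028,-0.035,0,0,0,1,-0.0115,-0.028,-0.035,0,0,0,1]'; python3 a.py
python3 - <<'E'
from h import *
p=camera('wrist');cv2.imwrite('pics/sh.png',cv2.resize(p['frame'][130:384,100:420],None,fx=2.3,fy=2.3)[:,:,::-1])
E
```

```text
time_s: 13.7
eef_pos: [0.6239, 0.0577, 0.1171]
eef_rot: [0.0, 0.939, -0.343, -0.001]
wrist_force: [-0.9, -0.2, 0.1]
opening: -0.003
grasp_force: 0.0
13.7 2.1737102245973214 [ 0.02441967 -0.01801109  0.05740342]
[(np.float64(153.5), 168), (np.float64(153.0), 170), (np.float64(153.0), 167), (np.float64(153.0), 166), (np.float64(152.0), 171), (np.float64(152.0), 169)]
```

View pics/sh.png

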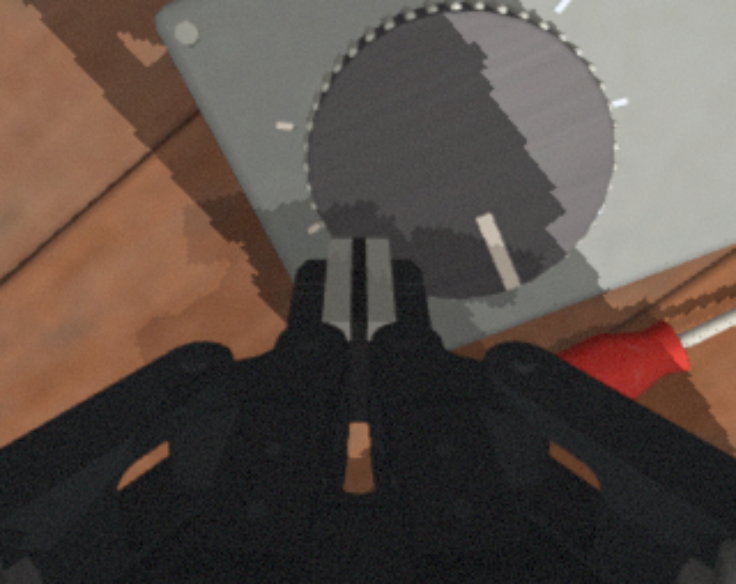

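The shut tips show at about (256,233) in the wrist frame, over the dial's left part. The pointer is still at 167°. Lowering now.

```bash
python3 -m jog '[0,0,0.01,0,0,0,1,0,0,0.013,0,0,0,1,0,0,0.013,0,0,0,1]' | grep -E 'pos|wrist'; python3 -m jog '[0,0,0.003,0,0,0,1,0,0,0.003,0,0,0,1]' | grep -E 'pos|wrist'; python3 -m jog '[0,0,0.002,0,0,0,1,0,0,0.002,0,0,0,1]' | grep -E 'pos|wrist'
```

```text
eef_pos: [0.6241, 0.0581, 0.1041]
wrist_force: [-0.6, 0.6, 0.6]
eef_pos: [0.6244, 0.0582, 0.1017]
wrist_force: [0.3, 0.3, 0.3]
eef_pos: [0.6244, 0.0582, 0.0997]
wrist_force: [0.6, -0.2, -0.2]
```

```bash
python3 -m jog '[0,0,0.0015,0,0,0,1,0,0,0.0015,0,0,0,1]' | grep -E 'pos|wrist'; python3 -m jog '[0,0,0.0015,0,0,0,1,0,0,0.0015,0,0,0,1]' | grep -E 'pos|wrist'
```

```text
eef_pos: [0.6244, 0.0582, 0.0983]
wrist_force: [-0.6, -0.6, 0.5]
eef_pos: [0.6244, 0.0582, 0.0967]
wrist_force: [-0.4, -0.5, 0.2]
```

```bash
python3 -m jog '[0,0,0.002,0,0,0,1,0,0,0.002,0,0,0,1]' | grep -E 'pos|wrist'; python3 -m jog '[0,0,0.002,0,0,0,1,0,0,0.002,0,0,0,1]' | grep -E 'pos|wrist'; python3 -m jog '[0,0,0.002,0,0,0,1,0,0,0.002,0,0,0,1]' | grep -E 'pos|wrist'; python3 a.py
```

```text
eef_pos: [0.6244, 0.0582, 0.0946]
wrist_force: [-0.7, 0.1, -0.5]
eef_pos: [0.6244, 0.0582, 0.0926]
wrist_force: [-0.5, -0.4, 0.5]
eef_pos: [0.6244, 0.0582, 0.0907]
wrist_force: [-0.3, 0.2, 1.1]
15.925 2.1739993645475755 [-0.02491344  0.05769978  0.00717053]
[(np.float64(154.0), 169), (np.float64(153.5), 171), (np.float64(153.0), 167), (np.float64(152.5), 168), (np.float64(151.5), 170), (np.float64(147.5), 166)]
```

```bash
python3 -m jog '[0,0,0.002,0,0,0,1,0,0,0.002,0,0,0,1]' | grep -E 'pos|wrist'; python3 -m jog '[0,0,0.002,0,0,0,1,0,0,0.002,0,0,0,1]' | grep -E 'pos|wrist'; python3 -m jog '[0,0,0.0015,0,0,0,1,0,0,0.0015,0,0,0,1]' | grep -E 'pos|wrist'; python3 a.py
```

```text
eef_pos: [0.6244, 0.0582, 0.0887]
wrist_force: [-0.5, 0.5, -0.4]
eef_pos: [0.6244, 0.0582, 0.0867]
wrist_force: [-0.7, 1.0, 0.1]
eef_pos: [0.6244, 0.0582, 0.0852]
wrist_force: [0.1, 0.0, -0.5]
16.725 2.1740164394079033 [ 0.05351859 -0.00030446  0.00936591]
[(np.float64(154.0), 167), (np.float64(153.5), 171), (np.float64(153.5), 169), (np.float64(153.0), 172), (np.float64(153.0), 168), (np.float64(152.5), 170)]
```

```bash
python3 -m jog '[0,0,0.0015,0,0,0,1,0,0,0.0015,0,0,0,1]' | grep -E 'pos|wrist'; python3 -m jog '[0,0,0.0015,0,0,0,1,0,0,0.0015,0,0,0,1]' | grep -E 'pos|wrist'; python3 -m jog '[0,0,0.0015,0,0,0,1,0,0,0.0015,0,0,0,1]' | grep -E 'pos|wrist'; python3 a.py
```

```text
eef_pos: [0.6244, 0.0582, 0.0837]
wrist_force: [0.4, 0.5, 0.5]
eef_pos: [0.6244, 0.0582, 0.0822]
wrist_force: [-0.5, 0.1, 0.1]
eef_pos: [0.6244, 0.0582, 0.0807]
wrist_force: [0.8, -0.2, 0.4]
17.525 2.1740048826314227 [-0.04285502  0.03759864 -0.0155273 ]
[(np.float64(155.5), 171), (np.float64(155.0), 170), (np.float64(154.5), 167), (np.float64(153.5), 169), (np.float64(153.5), 168), (np.float64(153.0), 172)]
```

```bash
python3 - <<'E'
from h import *
p=camera('wrist');g=cv2.cvtColor(p['frame'],cv2.COLOR_RGB2GRAY)
s=cv2.cvtColor(cv2.imread('pics/sh.png'),cv2.COLOR_BGR2GRAY);s=cv2.resize(s,(320,254),interpolation=cv2.INTER_AREA)
for x in(248,251,254,256,264,267):
    print(x,g[222:250:2,x].tolist(),'| old',s[92:120:2,x-100].tolist())
o=get_obs();e=o['eef_pos']
M=np.array([[.766,-.643,0],[-.643,-.766,0],[0,0,-1]])
for dz in(0,.0067,.012,.02,.025):print(dz,[proj(p,e+M@[s,y,dz]).round(1).tolist() for s in(-.011,0,.011) for y in(-.006,.006)])
print(p['mtx'])
E
```

```text
248 [77, 75, 78, 79, 75, 63, 105, 103, 103, 105, 106, 104, 98, 91] | old [56, 60, 58, 58, 59, 64, 98, 103, 103, 102, 102, 95, 95, 95]
251 [78, 75, 80, 79, 67, 60, 107, 105, 107, 106, 103, 106, 105, 102] | old [57, 57, 58, 56, 61, 63, 98, 100, 101, 95, 94, 91, 92, 90]
254 [74, 76, 81, 81, 81, 59, 23, 22, 15, 26, 31, 31, 25, 26] | old [57, 58, 58, 59, 58, 56, 30, 30, 26, 29, 30, 29, 29, 17]
256 [76, 79, 79, 77, 74, 58, 34, 23, 31, 22, 23, 20, 27, 28] | old [57, 58, 57, 59, 58, 56, 27, 27, 27, 22, 29, 25, 24, 20]
264 [80, 78, 80, 76, 79, 69, 103, 103, 104, 107, 107, 106, 101, 95] | old [75, 67, 61, 57, 58, 63, 98, 103, 101, 102, 104, 101, 102, 101]
267 [79, 80, 72, 79, 75, 58, 105, 105, 104, 107, 103, 106, 104, 105] | old [73, 63, 61, 57, 57, 63, 97, 104, 102, 102, 103, 102, 101, 100]
0 [[244.0, 269.7], [266.0, 269.7], [243.7, 251.8], [266.2, 251.8], [243.4, 233.1], [266.4, 233.1]]
0.0067 [[244.4, 263.0], [265.6, 263.0], [244.2, 245.6], [265.8, 245.6], [243.9, 227.6], [266.0, 227.5]]
0.012 [[244.8, 258.1], [265.3, 258.0], [244.5, 241.1], [265.5, 241.1], [244.3, 223.5], [265.7, 223.5]]
0.02 [[245.2, 251.1], [264.9, 251.1], [245.0, 234.8], [265.1, 234.8], [244.8, 217.8], [265.2, 217.8]]
0.025 [[245.5, 247.1], [264.7, 247.0], [245.3, 231.1], [264.8, 231.1], [245.1, 214.5], [265.0, 214.5]]
[[294.5057061    0.         255.64377541]
 [  0.         294.5057061  190.42265227]
 [  0.           0.           1.        ]]
```

```bash
python3 -m jog '[0,0,0.0015,0,0,0,1,0,0,0.0015,0,0,0,1]' | grep -E 'pos|wrist'; python3 -m jog '[0,0,0.001,0,0,0,1,0,0,0.001,0,0,0,1]' | grep -E 'pos|wrist'; python3 -m jog '[0,0,0.001,0,0,0,1,0,0,0.001,0,0,0,1]' | grep -E 'pos|wrist'
```

```text
eef_pos: [0.6244, 0.0582, 0.0792]
wrist_force: [0.6, 0.3, 0.8]
eef_pos: [0.6245, 0.0582, 0.0783]
wrist_force: [0.2, -0.1, 1.2]
eef_pos: [0.6247, 0.0582, 0.0777]
wrist_force: [-0.7, 0.2, 0.6]
```

```bash
python3 -m jog '[0,0,0.0015,0,0,0,1,0,0,0.0015,0,0,0,1]' | grep -E 'pos|wrist'; python3 -m jog '[0,0,0.0005,0,0,0,1,0,0,0.0005,0,0,0,1]' | grep -E 'pos|wrist'; python3 -m jog '[0.005,-0.002,0.0,0,0,0,1,0.01,-0.003,0,0,0,0,1]' | grep -E 'pos|wrist'; python3 a.py
```

```text
eef_pos: [0.625, 0.0582, 0.0775]
wrist_force: [-3.6, 0.0, 10.6]
eef_pos: [0.625, 0.0582, 0.0774]
wrist_force: [-5.2, 0.5, 13.2]
eef_pos: [0.6324, 0.0555, 0.0772]
wrist_force: [-12.5, 5.7, 19.1]
19.125 2.168820594083519 [ 0.85045353  2.30586309 -0.04447497]
[(np.float64(80.5), 206), (np.float64(78.5), 208), (np.float64(78.0), 210), (np.float64(77.5), 211), (np.float64(77.0), 212), (np.float64(77.0), 207)]
```

```bash
cat > b.py <<'E'
from h import *
o=get_obs();print(o['time_s'],o['eef_pos'],o['wrist_force'])
c=np.array([0.6165,0.029])
for cam in('wrist','top','scene'):
    p=camera(cam);g=cv2.cvtColor(p['frame'],cv2.COLOR_RGB2GRAY).astype(np.float32)
    H=np.radians(np.arange(90,220,2.));r=np.linspace(.024,.04,9)
    P=np.array([[proj(p,[c[0]+k*np.cos(t),c[1]+k*np.sin(t),.074]) for k in r] for t in H]).astype(np.float32)
    v=np.median(cv2.remap(g,P[...,0],P[...,1],cv2.INTER_LINEAR,borderValue=0),1)
    print(cam,v.astype(int).tolist())
E
python3 b.py
```

```text
19.175 [0.63321182 0.05511367 0.07731988] [-11.16594799   3.58263281  16.68982941]
wrist [27, 28, 28, 29, 31, 30, 31, 29, 29, 26, 29, 28, 26, 29, 30, 29, 29, 28, 34, 29, 31, 28, 29, 28, 30, 28, 29, 30, 31, 32, 33, 32, 32, 34, 31, 32, 33, 33, 30, 31, 32, 33, 45, 57, 57, 60, 58, 61, 58, 61, 59, 60, 61, 60, 73, 74, 73, 77, 77, 75, 77, 76, 77, 77, 78]
top [51, 52, 54, 54, 54, 54, 54, 55, 55, 55, 55, 54, 54, 54, 54, 54, 54, 54, 54, 54, 54, 54, 54, 54, 54, 54, 53, 54, 55, 56, 57, 63, 71, 81, 95, 112, 127, 137, 141, 139, 130, 115, 99, 87, 71, 65, 64, 60, 57, 58, 60, 61, 63, 65, 68, 71, 74, 78, 81, 84, 88, 93, 99, 106, 113]
scene [65, 65, 65, 64, 64, 64, 64, 65, 66, 66, 65, 65, 64, 65, 66, 65, 65, 65, 65, 65, 65, 65, 65, 64, 64, 64, 63, 63, 63, 64, 65, 66, 69, 75, 82, 93, 107, 121, 131, 135, 129, 117, 102, 88, 77, 73, 73, 71, 69, 69, 71, 73, 74, 75, 78, 81, 85, 88, 92, 93, 94, 94, 95, 100, 104]
```

Top and scene cameras agree the pointer is still at 167°; the wrist view was occluded. I'll step outside the rim and lower there, to tell whether the tip was really on the dial. From there I can also rub the rim.

```bash
python3 -m jog '[0,0,-0.012,0,0,0,1,-0.017,-0.0276,-0.012,0,0,0,1,-0.017,-0.0276,-0.012,0,0,0,1,-0.017,-0.0276,-0.008,0,0,0,1]' | grep -E 'pos|wrist'; python3 -m jog '[0,0,0.003,0,0,0,1,0,0,0.003,0,0,0,1]' | grep -E 'pos|wrist';python3 -m jog '[0,0,0.003,0,0,0,1,0,0,0.003,0,0,0,1]' | grep -E 'pos|wrist'; python3 -m jog '[0,0,0.003,0,0,0,1,0,0,0.003,0,0,0,1]' | grep -E 'pos|wrist'
```

```text
eef_pos: [0.6391, 0.0858, 0.0834]
wrist_force: [0.6, 0.2, 0.1]
eef_pos: [0.6384, 0.0855, 0.0796]
wrist_force: [-0.0, 0.2, -1.5]
eef_pos: [0.6387, 0.0859, 0.0771]
wrist_force: [-0.9, -0.8, 0.2]
eef_pos: [0.6387, 0.0862, 0.0741]
wrist_force: [-0.1, 0.2, 1.0]
```

```bash
python3 -m jog '[0,0,0.003,0,0,0,1,0,0,0.006,0,0,0,1,0,0,0.008,0,0,0,1,0,0,0.008,0,0,0,1]' | grep -E 'pos|wrist'; python3 b.py
```

```text
eef_pos: [0.6387, 0.0861, 0.0661]
wrist_force: [0.4, -0.6, 0.1]
21.075 [0.6386529  0.08614037 0.0660521 ] [ 0.37087887 -0.55985442  0.0935109 ]
wrist [65, 66, 65, 64, 65, 65, 64, 64, 63, 62, 62, 63, 62, 63, 64, 63, 62, 63, 62, 61, 65, 63, 63, 62, 63, 76, 81, 81, 79, 82, 81, 80, 81, 80, 79, 80, 80, 86, 198, 198, 216, 224, 159, 131, 131, 131, 131, 130, 130, 131, 131, 130, 130, 131, 130, 130, 130, 130, 131, 129, 130, 129, 130, 130, 129]
top [31, 33, 37, 42, 42, 44, 41, 45, 47, 48, 49, 50, 52, 53, 53, 53, 53, 54, 54, 54, 55, 55, 57, 59, 62, 66, 70, 72, 73, 76, 81, 86, 94, 111, 131, 152, 172, 192, 210, 215, 217, 209, 194, 182, 160, 151, 148, 143, 141, 138, 137, 137, 137, 136, 135, 134, 133, 131, 123, 117, 105, 94, 83, 72, 63]
scene [66, 66, 67, 68, 68, 67, 65, 65, 65, 65, 65, 65, 65, 65, 65, 65, 65, 66, 66, 66, 66, 66, 67, 70, 75, 78, 80, 81, 82, 82, 82, 82, 84, 90, 101, 117, 141, 168, 195, 214, 225, 229, 231, 212, 186, 163, 144, 136, 133, 132, 132, 132, 131, 131, 131, 131, 131, 132, 131, 131, 131, 131, 131, 131, 131]
```

```bash
python3 -m jog '[0.0006,0.0019,0,0,0,0,1,0.0006,0.0019,0,0,0,0,1]' | grep -E 'pos|wrist'; python3 -m jog '[0.0006,0.0019,0,0,0,0,1,0.0006,0.0019,0,0,0,0,1]' | grep -E 'pos|wrist'; python3 -m jog '[0.0006,0.0019,0,0,0,0,1,0.0006,0.0019,0,0,0,0,1]' | grep -E 'pos|wrist'
```

```text
eef_pos: [0.6381, 0.0841, 0.0665]
wrist_force: [-0.7, -0.2, 0.8]
eef_pos: [0.6373, 0.0823, 0.0664]
wrist_force: [-0.2, 0.9, -1.2]
eef_pos: [0.6368, 0.0811, 0.0664]
wrist_force: [1.5, 2.4, 0.1]
```

```bash
python3 -m jog '[0.0008,0.0024,0,0,0,0,1,0.0008,0.0024,0,0,0,0,1]' | grep -E 'pos|wrist'; python3 -m jog '[0.003,-0.001,0,0,0,0,1,0.006,-0.0018,0,0,0,0,1,0.006,-0.0018,0,0,0,0,1]' | grep -E 'pos|wrist'; python3 b.py | grep -v wrist
```

```text
eef_pos: [0.6365, 0.0805, 0.0666]
wrist_force: [4.3, 10.1, -2.4]
eef_pos: [0.6398, 0.0789, 0.0662]
wrist_force: [-4.2, 11.8, 4.3]
22.6 [0.6398012  0.07888172 0.06621589] [-4.23526245 11.83453985  4.3073565 ]
top [37, 40, 43, 47, 51, 53, 53, 52, 53, 53, 53, 53, 53, 53, 54, 54, 54, 54, 54, 54, 54, 54, 53, 54, 55, 57, 60, 63, 67, 73, 80, 88, 104, 114, 127, 138, 154, 167, 170, 173, 166, 157, 149, 143, 137, 137, 138, 138, 139, 138, 138, 137, 138, 138, 138, 138, 137, 137, 136, 136, 135, 134, 135, 135, 134]
scene [67, 66, 65, 65, 66, 66, 65, 65, 66, 66, 67, 67, 66, 66, 65, 65, 65, 65, 65, 65, 66, 65, 65, 65, 65, 66, 67, 70, 72, 75, 79, 81, 85, 91, 100, 114, 131, 149, 163, 175, 170, 156, 137, 121, 111, 104, 102, 113, 121, 126, 129, 130, 131, 131, 131, 130, 131, 131, 131, 131, 131, 131, 131, 131, 131]
```

```bash
python3 -m jog '[0.003,0.0005,0,0,0,0,1,0.006,0.001,0,0,0,0,1,0.009,0.002,0,0,0,0,1]' | grep -E 'pos|wrist'; python3 b.py | grep -v wrist
```

```text
eef_pos: [0.6488, 0.0721, 0.0673]
wrist_force: [7.9, 14.5, -1.2]
23.125 [0.64881913 0.0721473  0.06725943] [ 7.90030329 14.5165748  -1.16928299]
top [54, 53, 54, 53, 53, 54, 54, 55, 54, 54, 54, 55, 55, 58, 62, 64, 74, 83, 90, 99, 108, 117, 122, 127, 132, 134, 134, 134, 135, 135, 135, 136, 137, 135, 135, 135, 134, 134, 133, 133, 135, 135, 136, 136, 136, 136, 137, 138, 140, 141, 141, 140, 141, 142, 143, 145, 146, 146, 146, 146, 145, 144, 145, 146, 146]
scene [66, 66, 65, 65, 65, 64, 64, 65, 65, 64, 65, 65, 65, 66, 66, 66, 69, 72, 74, 73, 73, 76, 78, 80, 82, 89, 99, 114, 135, 157, 170, 176, 170, 152, 128, 108, 92, 87, 84, 81, 81, 81, 81, 82, 82, 82, 83, 86, 90, 95, 101, 109, 118, 123, 128, 130, 130, 130, 130, 130, 131, 131, 131, 131, 132]
```

It's turning: the scene peak moved from 168° to 152°. I'll go on along the arc and check.

```bash
python3 -m jog '[0.003,0,0,0,0,0,1,0.006,0.0,0,0,0,0,1,0.008,0.0005,0,0,0,0,1]' | grep -E 'pos|wrist'; python3 b.py | grep scene
```

```text
eef_pos: [0.656, 0.0656, 0.068]
wrist_force: [9.2, 11.2, -0.8]
scene [65, 65, 65, 65, 65, 65, 65, 66, 66, 65, 65, 65, 67, 67, 67, 69, 72, 72, 75, 83, 93, 114, 136, 155, 170, 177, 170, 151, 131, 112, 93, 86, 83, 82, 81, 81, 81, 81, 82, 82, 82, 81, 80, 81, 82, 82, 82, 82, 82, 83, 83, 86, 91, 95, 100, 108, 115, 123, 130, 130, 131, 133, 134, 134, 135]
```

```bash
python3 -m jog '[0.004,0.0007,0,0,0,0,1,0.005,-0.004,0,0,0,0,1,0.006,-0.02,0,0,0,0,1,0.006,-0.02,0,0,0,0,1]' | grep -E 'pos|wrist'; python3 b.py
```

```text
eef_pos: [0.6706, 0.0751, 0.0661]
wrist_force: [-0.4, -0.4, 0.5]
24.3 [0.67060638 0.07513105 0.06611669] [-0.40159643 -0.40188161  0.52744593]
wrist [39, 40, 37, 38, 41, 39, 40, 42, 42, 39, 40, 43, 41, 39, 42, 41, 40, 40, 40, 37, 40, 38, 38, 39, 36, 38, 36, 37, 36, 35, 35, 36, 35, 34, 35, 37, 35, 36, 38, 50, 80, 81, 82, 84, 83, 83, 88, 130, 133, 134, 135, 135, 135, 135, 135, 135, 135, 136, 136, 136, 136, 135, 133, 134, 134]
top [138, 138, 139, 140, 142, 144, 146, 147, 149, 149, 148, 149, 147, 142, 133, 125, 118, 114, 110, 109, 108, 107, 107, 106, 106, 106, 108, 108, 109, 111, 114, 116, 114, 112, 108, 109, 108, 107, 106, 106, 107, 107, 107, 107, 108, 107, 107, 107, 106, 106, 106, 106, 105, 104, 104, 104, 105, 104, 103, 102, 102, 102, 102, 102, 102]
scene [71, 74, 76, 77, 79, 80, 79, 79, 80, 81, 82, 84, 86, 99, 111, 129, 148, 163, 175, 184, 182, 153, 121, 104, 92, 82, 82, 82, 83, 82, 82, 82, 81, 81, 81, 81, 81, 81, 81, 81, 81, 82, 83, 84, 86, 91, 97, 106, 114, 121, 126, 129, 131, 132, 133, 134, 135, 135, 135, 134, 134, 134, 134, 134, 133]
```

The dial has clicked into the long-mark detent (128.5°, about 39° of turn). Next I rise and go over the button.

```bash
python3 -m jog '[0.006,-0.003,-0.05,0,0,0,1,0.006,-0.003,-0.07,0,0,0,1,0.0117,0.213,-0.07,0,0,0,1,0.0117,0.213,-0.07,0,0,0,1,0.0117,0.213,-0.07,0,0,0,1,0.0117,0.213,-0.07,0,0,0,1,0.0117,0.213,-0.07,0,0,0,1,0.0117,0.213,-0.07,0,0,0,1]' | grep -E 'pos|wrist'
python3 - <<'E'
from h import *
for c in('wrist','scene','top'):
    p=camera(c)
    for n in('start_top','dial_top','trimmer_top','long_mark','dial_pointer'):
        print(c,n,[(np.round(r['xyz'],3).tolist(),round(r['confidence'],2)) for r in spot_in(p,n)[:2]])
E
python3 b.py | grep -v wrist
```

```text
eef_pos: [0.5424, -0.0959, 0.1364]
wrist_force: [-0.3, 0.2, 0.4]
wrist start_top [([0.544, -0.1, 0.076], 0.92), ([0.618, 0.021, 0.074], 0.24)]
wrist dial_top [([0.619, 0.023, 0.071], 0.58)]
wrist trimmer_top []
wrist long_mark [([0.604, -0.049, 0.05], 0.85)]
wrist dial_pointer []
scene start_top []
scene dial_top [([0.611, 0.036, 0.071], 0.61), ([0.537, -0.093, 0.075], 0.5)]
scene trimmer_top [([0.399, 0.439, 0.022], 0.51)]
scene long_mark []
scene dial_pointer [([0.608, 0.035, 0.074], 0.62)]
top start_top [([0.546, -0.088, 0.075], 0.58)]
top dial_top [([0.614, 0.028, 0.07], 0.77), ([0.406, 0.44, 0.02], 0.38)]
top trimmer_top []
top long_mark [([0.604, 0.001, 0.053], 0.75)]
top dial_pointer []
26.35 [ 0.5421429  -0.09624127  0.13642569] [ 0.84303847 -0.451319    0.06944441]
top [139, 139, 140, 139, 138, 139, 139, 139, 140, 138, 138, 139, 142, 152, 171, 192, 213, 232, 244, 248, 249, 248, 239, 221, 199, 177, 160, 149, 143, 140, 140, 140, 139, 139, 139, 139, 140, 140, 139, 140, 140, 140, 140, 140, 140, 140, 141, 141, 140, 140, 141, 142, 142, 142, 140, 135, 131, 124, 116, 108, 101, 95, 91, 89, 86]
scene [124, 123, 123, 123, 123, 123, 123, 124, 124, 124, 125, 126, 128, 145, 163, 186, 210, 229, 236, 240, 236, 207, 177, 157, 141, 126, 124, 123, 124, 124, 124, 124, 124, 123, 124, 124, 124, 123, 123, 122, 123, 123, 123, 124, 124, 124, 125, 124, 124, 124, 125, 125, 125, 124, 124, 122, 119, 115, 111, 105, 97, 92, 86, 84, 83]
```

```bash
python3 -m jog '[0,0,0.04,0,0,0,1,0,0,0.052,0,0,0,1,0,0,0.052,0,0,0,1]' | grep -E 'pos|wrist'; python3 -m jog '[0,0,0.002,0,0,0,1,0,0,0.004,0,0,0,1]' | grep -E 'pos|wrist'; python3 -m jog '[0,0,0.002,0,0,0,1,0,0,0.003,0,0,0,1]' | grep -E 'pos|wrist'; python3 -m jog '[0,0,0.002,0,0,0,1,0,0,0.003,0,0,0,1]' | grep -E 'pos|wrist'
```

```text
eef_pos: [0.5414, -0.0959, 0.0836]
wrist_force: [-0.7, 0.0, 0.4]
eef_pos: [0.543, -0.0965, 0.0815]
wrist_force: [-0.1, 0.5, -0.4]
eef_pos: [0.5423, -0.0962, 0.0776]
wrist_force: [-0.0, -0.7, 1.7]
eef_pos: [0.5422, -0.0962, 0.0745]
wrist_force: [-0.4, 0.5, 2.6]
```

```bash
python3 -m jog '[0,0,0.002,0,0,0,1,0,0,0.003,0,0,0,1]' | grep -E 'pos|wrist'; python3 -m jog '[0,0,0.0015,0,0,0,1,0,0,0.002,0,0,0,1]' | grep -E 'pos|wrist'; python3 -m jog '[0,0,0.0015,0,0,0,1,0,0,0.002,0,0,0,1]' | grep -E 'pos|wrist'
```

```text
eef_pos: [0.5423, -0.0963, 0.0716]
wrist_force: [-2.4, 0.9, 10.6]
eef_pos: [0.5425, -0.0963, 0.0714]
wrist_force: [-8.6, 2.7, 22.4]
eef_pos: [0.5426, -0.0963, 0.0711]
wrist_force: [-14.3, 4.8, 37.1]
```

The button bottomed out after about 6 mm with a hard stop. Lifting clear, then a last check of the dial.

```bash
python3 -m jog '[0,0,-0.02,0,0,0,1,0,0,-0.06,0,0,0,1,0,0,-0.1,0,0,0,1,0,0,-0.1,0,0,0,1,0,0,-0.1,0,0,0,1]' | grep -E 'time|pos|wrist'; python3 b.py | grep scene; python3 - <<'E'
from h import *
p=camera('scene')
for n in('screwdriver','tape_measure'): print(n,[(np.round(r['xyz'],3).tolist(),round(r['confidence'],2)) for r in spot_in(p,n)[:1]])
print(hand_in())
E
```

```text
time_s: 29.0
eef_pos: [0.5417, -0.096, 0.1666]
wrist_force: [-0.4, 0.3, -0.4]
scene [122, 122, 122, 122, 122, 122, 122, 121, 121, 122, 123, 126, 130, 146, 162, 185, 209, 227, 235, 239, 235, 204, 172, 152, 137, 123, 122, 121, 121, 122, 121, 120, 121, 122, 122, 122, 122, 122, 122, 122, 123, 123, 123, 123, 123, 123, 123, 123, 123, 123, 123, 120, 119, 118, 115, 110, 102, 94, 84, 81, 80, 79, 78, 77, 76]
screwdriver []
tape_measure [([0.565, -0.199, 0.049], 0.95)]
the job is handed in; nothing more can be done
None
```

I turned the dial into the long-mark detent (pointer within about 2° of it), then pressed the button to its hard stop and lifted clear; the job is handed in at about 29 s, with no verdict returned, and I didn't confirm from a picture that the button came back up or that the tools other than the tape measure stayed put.

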